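Offer a strap hinge up to the jamb leaf and hold it for the pin

TASK

The garage's side-door hinge is being fitted: pick up the loose steel strap that has one knuckle in the middle of its end, and offer it up, level and barrel upwards, to the leaf on the clamped jamb post, so that its knuckle goes in between the leaf's two knuckles and the three holes line up for the pin. Go in gently, leave everything else on the bench where it is, and finish still holding the strap lined up and steady in the air, without letting go, so that a mate can drive the pin.

Things in the scene. Friction and masses are not known exactly. Their poses are not given: they have to be found in the camera images.
- strap: Strap to fit: grey steel bar flat on the bench, 44 wide, 8 thick, 151 mm long, about 0.4 kg, one knuckle amid its square end, tail round. It lies left or right, knuckle roughly away from the robot (within 0.6 rad). Origin: underside, straight below the middle of the knuckle's bore; x from tail to knuckle, y along the bore, z up. Straight sides from x = -16 to -115 mm; centre of mass x = -65 mm.
- strap_eye (a point): Middle of the strap knuckle's bore, 14 mm above the strap's underside; axes as the strap's. The knuckle is a barrel 28 mm in diameter and 16 mm long with a 12 mm bore, rolled upwards from the bar, so the strap lies flat with its barrel up.
- strap_tail (a point): Rounded tail end of the strap (x = -137 mm, 4 mm above its underside).
- other_strap: A strap that does not fit and stays where it is: the same bar, but with two knuckles, each 12 mm long, at the outsides of its end and a 20 mm gap between them. Origin and axes as the strap's; it lies on the opposite side of the bench.
- jamb: Jamb post: timber 260 mm long (y), 95 mm wide, clamped on a plywood board, top 73 mm above the bench; fixed, turned within 0.3 rad. Two toggle clamps at y = +-103 mm, 190 mm high. On its top a steel leaf 110 x 45 x 8 mm with two knuckles standing out over its front. Origin: on the bench straight below the middle of the gap between them, on the bore axis; x towards the post, y along the bore, z up.
- jamb_eye (a point): Middle of the gap between the leaf's two knuckles, on their bore axis, 87 mm above the bench; axes as the jamb's. Knuckles 28 mm diameter, 12 mm long, bore 12 mm, gap 20 mm wide; plate and post begin 16 mm behind the axis, free air in front. Lined up, the strap has the jamb's axes, its eye here, its underside level with the post's top; play 2 mm either side and 2 mm to the gap's bottom.
- hinge_pin: The hinge pin (9 mm diameter, 79 mm tall) standing on its 24 mm head in front of the robot; origin at its foot; not to be moved.
- spanner: A 150 mm spanner lying on the bench in front of the robot; not to be moved.
- hammer: A hammer lying at the right; not to be moved.
- screwdriver: A screwdriver lying at the near right; not to be moved.
- oil_can: An oil can with a long spout, 84 mm diameter, 168 mm tall, at the left; origin at its foot; not to be moved.
- grease_tin: An 80 mm diameter, 75 mm tall tin with a brush standing in it (170 mm tall in all), at the left; origin at its foot; not to be moved.
- screw_tray: A wooden tray of screws, 120 x 160 x 30 mm, at the near left; not to be moved.
Not all that is in view belongs to the job. What is shaped like the strap but brown or turquoise is not meant.

How it is judged:
By the outcome, as a careful person would: the job done as asked, in the order asked, and still so for the second after the job is handed in, while the arm keeps its last pose, push and grip.
It also fails if it takes over 42 s, if anything falls off the work surface, if the arm or the gripper's body presses on something with over 40 N, if the wrist force passes 120 N, or if a joint passes its speed limit or range.

ROBOT

A 7-joint arm with a two-finger parallel gripper is mounted at the origin on the work surface. World frame = base frame: x ahead of the robot, y to its left, z up, the work surface at z = 0. Lengths are in m, angles in rad, forces in N, time in s.
With the tool pointing down it reaches from about 0.425 to 0.875 m from the base axis. Payload 4.7 kg.
Tool frame: the origin (TCP) lies at the very end of the fingers, on their centre line; the grasp point (between the pads) lies 19 mm behind it; x points along the fingers, z is the direction in which the jaws open and shut, and the axes are right-handed (so a half turn about x gives the same grasp; the last joint's range is limited). The gripper opens to 87 mm and grips with 3 to 60 N. Pads are 19 mm wide; open, the fingers measure 117 mm over their backs; the gripper's body (75 mm by 190 mm) begins 51 mm behind the grasp point.
Start: joints at [1.206, 0.321, -0.07, 1.45, 0.023, 1.371, -0.057], TCP at [0.24, -0.604, 0.223] pointing down, gripper open.
Joint ranges: [-2.86, 2.86], [-0.3, 2.09], [-1.38, 1.24], [0.06, 2.45], [-1.56, 4.7], [0.09, 2.05], [-2.69, 2.69]. Speed limits (rad/s): [2.57, 2.57, 3.14, 3.14, 3.14, 3.14, 3.14].

INTERFACE

Orientations are given as a rotation vector (axis times angle).
In Python, from bench import telemetry, viewer, workorder gives the robot as it stands.
- The arm moves only by the shell command python3 -m creep 'ROWS' [FORCE]. ROWS is JSON, a list of rows, each an object of numbers: "fingers": the opening, from 0 (shut) to 1 (fully open); "x", "y", "z": the shift along the tool's x, y, z in units of 40 mm (1.0 is 40 mm); "twist": the turn about the tool's x in units of 5 degrees (1.0 is 5 degrees). In form: [{"fingers": .., "x": .., "y": .., "z": .., "twist": ..}, ...]. A call has 1 to 20 rows; each row is the pose to reach, as a shift and turn from the pose commanded when the call began, along the tool's axes at that moment; what a row does not reach only later rows make up. A row lasts 1/12 s, in which the tool goes at most 41.7 mm and 7.16 degrees, less where a joint would pass 70% of its speed; a pose out of reach is approached as far as the arm can. A call with a gripper value outside its range is refused whole. The fingers move at their own pace and stop on an object; FORCE is the grip in N (left out, the last holds). Time passes only in rows, so rows that repeat a pose let the fingers close. It gives the time, the measured TCP pose, the force and the opening at its end, in the units of the state.
- telemetry.get_state(): the state, without advancing time (a new reading comes with each control period).
- viewer.get_image(name): name is "side" or "top"; returns a dict with "pixels" (384x512x3 uint8, red, green, blue), "z_map" (384x512 float32, m along the optical axis (not along the pixel's ray), 0 where there is no reading), "K" (3x3 intrinsics, pixels), "xyz" and "attitude" of the camera in the world. Camera axes: x right, y up, looking along -z (the intrinsics and any distortion apply to the point x, -y, -z); pixel columns grow to the right and rows downward; lengths in m; the calibration is good to about 2 mm. A picture is of the moment at which its call begins.
- workorder.close_job(): hands the job in, once; it reports no verdict.
The state is a dict: "time": time; "joint_positions": joint angles; "qd": joint speeds; "joint_torque": joint torques, N m; "position": TCP position; "tool_rot": TCP orientation; "ft_force": force on the tool from outside, world axes, zero at the start; "torque": the same for the moment, N m; "grip_width": opening from 0.0 (shut) to 1.0 (fully open).
Only numpy, scipy, OpenCV 4.12 (cv2) and the standard library are available. Lean on these libraries where they do the work, as an engineer would, in place of code of your own. Each camera call takes 0.05 s, during which the arm holds its last target.

## Working session

There is one attempt and no reset: what is moved stays moved. The work goes in short steps, Python scripts to look and compute and a shell command to move; the robot and the scene stay as the last step left them, time stands still between calls to the robot, and variables do not carry over. Pictures are saved under pics/ and viewed, and the job is handed in when it is done.

```bash
mkdir -p pics; ls
cat > h.py <<'E'
import numpy as np,cv2
from bench import telemetry,viewer,workorder
from scipy.spatial.transform import Rotation as R
def att(a):
    a=np.array(a,float)
    if a.shape==(3,3): return a
    return R.from_rotvec(a).as_matrix() if a.size==3 else R.from_quat(a).as_matrix()
def grab(n,f):
    d=viewer.get_image(n); np.savez('pics/'+f+'.npz',**{k:np.array(v) for k,v in d.items()})
    cv2.imwrite('pics/'+f+'.png',d['pixels'][:,:,::-1]); return d
def cloud(d):
    K=np.array(d['K']);z=np.array(d['z_map']);v,u=np.mgrid[:z.shape[0],:z.shape[1]]
    P=np.stack([(u-K[0,2])/K[0,0]*z,-(v-K[1,2])/K[1,1]*z,-z],-1)
    W=P@att(d['attitude']).T+np.array(d['xyz']); W[z==0]=np.nan; return W
def load(f): return dict(np.load('pics/'+f+'.npz'))
E
python3 - <<'E'
from h import *
for n in('top','side'):
    d=grab(n,n+'0'); print({k:(np.round(v,4).tolist() if k not in('pixels','z_map') else np.shape(v)) for k,v in d.items()})
print(telemetry.get_state())
E
```

```text
pics
{'pixels': (384, 512, 3), 'z_map': (384, 512), 'K': [[357.926, 0.0, 255.0852], [0.0, 357.926, 195.0548], [0.0, 0.0, 1.0]], 'xyz': [0.3725, 0.0222, 1.2618], 'attitude': [0.0709, -0.1182, -1.5721]}
{'pixels': (384, 512, 3), 'z_map': (384, 512), 'K': [[391.4835, 0.0, 255.2756], [0.0, 391.4835, 187.3647], [0.0, 0.0, 1.0]], 'xyz': [0.408, 0.988, 1.1871], 'attitude': [0.0516, -1.0695, -2.8339]}
{'time': 0.1, 'joint_positions': array([ 1.20606774,  0.32173805, -0.07010898,  1.45153713,  0.02258534,
        1.37080727, -0.0568875 ]), 'qd': array([-6.65997633e-07,  3.26293951e-04, -1.70854872e-04, -2.99732593e-03,
        8.27765902e-05, -6.58285940e-04, -4.98326412e-04]), 'joint_torque': array([ 4.34999274e-04, -4.92569304e+01, -4.05523963e-01, -3.13403070e+01,
       -6.41196314e-02,  3.94291466e-02,  1.08230111e-04]), 'position': array([ 0.24018301, -0.60346735,  0.22158607]), 'tool_rot': array([ 0.9266662 ,  1.36643904, -0.92518802]), 'ft_force': array([-0.28697624,  0.08898869,  0.19160108]), 'torque': array([ 0.02347972,  0.02842842, -0.00792962]), 'grip_width': 0.9990514775728103}
```

View pics/top0.png

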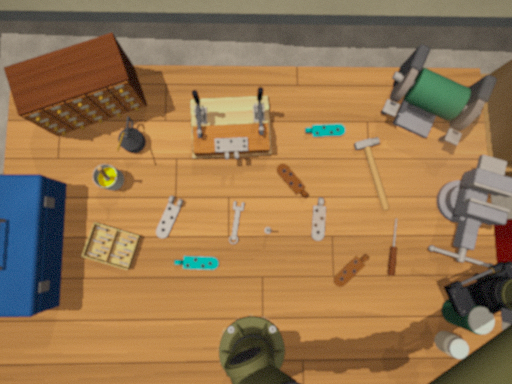

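View pics/side0.png

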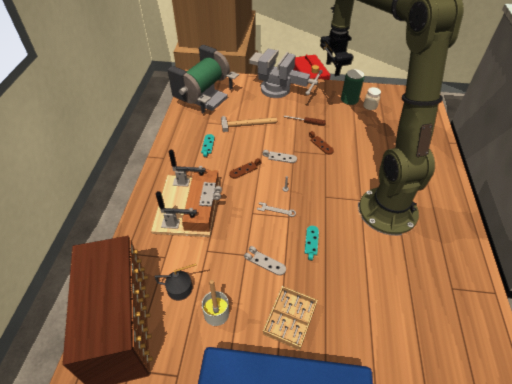

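The scene has two grey candidates, at top-view pixels left (170,217) and right (319,219). The brown and turquoise ones are decoys. I'll enlarge both.

Run:
```python
from h import *
d=load('top0');p=d['pixels'][:,:,::-1]
a=cv2.resize(p[185:250,145:195],None,fx=7,fy=7,interpolation=cv2.INTER_CUBIC)
b=cv2.resize(p[185:250,295:345],None,fx=7,fy=7,interpolation=cv2.INTER_CUBIC)
cv2.imwrite('pics/c1.png',np.hstack([a,b]))
s=load('side0')['pixels'][:,:,::-1]
a=cv2.resize(s[235:285,235:295],None,fx=6,fy=6,interpolation=cv2.INTER_CUBIC)
b=cv2.resize(s[135:185,250:310],None,fx=6,fy=6,interpolation=cv2.INTER_CUBIC)
cv2.imwrite('pics/c2.png',np.hstack([a,b]))
c=cv2.resize(p[85:170,180:285],None,fx=6,fy=6,interpolation=cv2.INTER_CUBIC)
cv2.imwrite('pics/c3.png',c)
W=cloud(d)
for n,u,v in [('L',170,217),('R',319,219),('leaf',232,144),('bench',210,190),('pin',270,231)]: print(n,W[v,u].round(4))
W2=cloud(load('side0'))
for n,u,v in [('L',266,262),('R',280,157),('leaf',207,193),('bench',240,190)]: print(n,W2[v,u].round(4))
```

```text
L [0.4476 0.28   0.0112]
R [ 0.4386 -0.2395  0.0133]
leaf [0.6883 0.0632 0.0842]
bench [ 0.5436  0.1438 -0.0015]
pin [ 0.3976 -0.0674  0.0075]
L [0.4435 0.2935 0.0111]
R [ 0.4346 -0.2282  0.0087]
leaf [0.6876 0.0707 0.081 ]
bench [ 0.58   -0.0289 -0.0007]
```

View pics/c1.png

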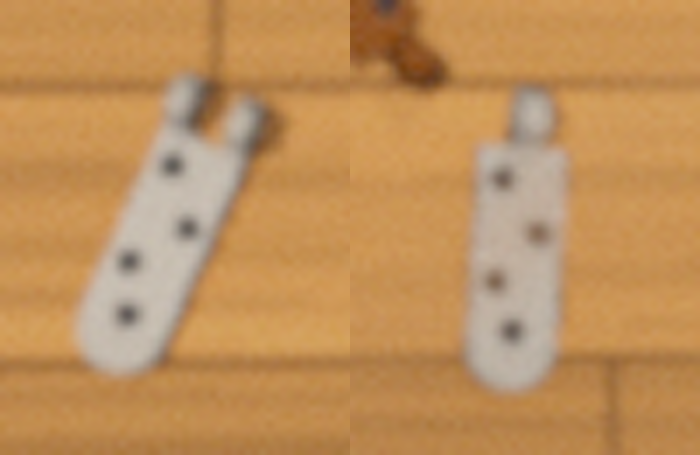

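View pics/c2.png

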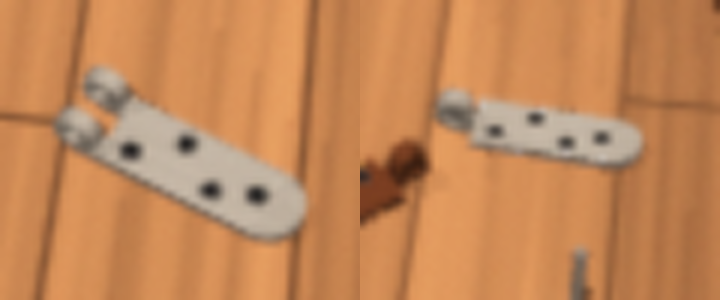

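View pics/c3.png

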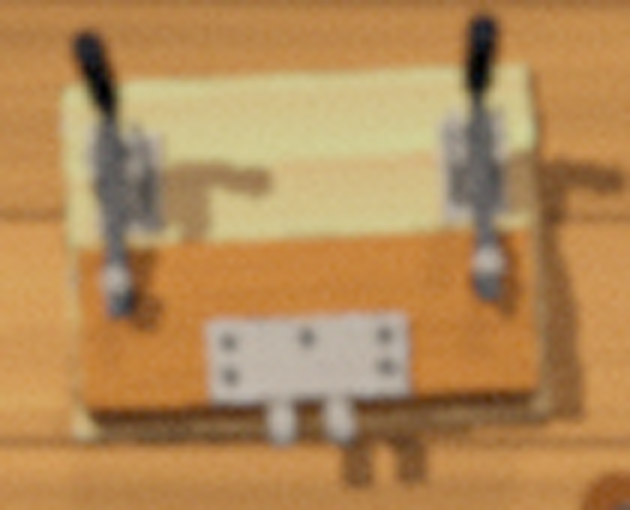

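The right strap, at (319,219), has a single knuckle in the middle of its end at (321,201), so it is the one meant. The left one at (170,217) has two knuckles and is the other_strap. Next I'll fit the poses of the strap and the jamb by matching models in both cameras.

```bash
cat >> h.py <<'E'
from scipy.optimize import least_squares, minimize
def box(x0,x1,y0,y1,z0,z1): return np.array([[x,y,z] for x in(x0,x1) for y in(y0,y1) for z in(z0,z1)])/1e3
def barrel(y0,y1):
    t=np.linspace(0,2*np.pi,36,endpoint=False); return np.array([[14*np.cos(a),y,14+14*np.sin(a)] for a in t for y in(y0,y1)])/1e3
def tail():
    t=np.linspace(np.pi/2,1.5*np.pi,24); return np.array([[-115+22*np.cos(a),22*np.sin(a),z] for a in t for z in(0,8)]+[[-16,s*22,z] for s in(-1,1) for z in(0,8)])/1e3
STRAP=[tail(),barrel(-8,8),box(-17,0,-8,8,0,8)]
LEAF=[box(16,61,-55,55,0,8)]+[q for s in(-1,1) for q in (barrel(*sorted((s*10,s*22))),box(0,17,*sorted((s*10,s*22)),0,8))]
def proj(d,P):
    C=(P-np.array(d['xyz']))@att(d['attitude']);K=np.array(d['K'])
    return np.stack([K[0,2]+K[0,0]*C[:,0]/-C[:,2],K[1,2]+K[1,1]*C[:,1]/C[:,2]],-1)
def render(d,parts,T,Rm,roi,S=8):
    u0,u1,v0,v1=roi;M=np.zeros(((v1-v0)*S,(u1-u0)*S),np.uint8)
    for p in parts:
        q=proj(d,p@Rm.T+T); q=((q-[u0,v0]+.5)*S-.5)
        h=cv2.convexHull(np.round(q*16).astype(np.int32)); cv2.fillConvexPoly(M,h,255,cv2.LINE_AA,4)
    return cv2.resize(M,(u1-u0,v1-v0),interpolation=cv2.INTER_AREA)/255.
def alpha(d,roi,sat0=None):
    u0,u1,v0,v1=roi;p=np.array(d['pixels'])[v0:v1,u0:u1].astype(float)
    c=(p[...,0]-p[...,2])/p.sum(-1); return c
def fit(d,parts,x0,z,roi,blur=0.7,w=None):
    c=alpha(d,roi)
    def cost(x):
        M=render(d,parts,np.array([x[0],x[1],z]),R.from_euler('z',x[2]*10).as_matrix(),roi)
        M=cv2.GaussianBlur(M,(0,0),blur)
        fg=np.median(c[M>.9]) if (M>.9).any() else 0; bg=np.median(c[M<.05])
        r=np.clip((c-bg)/(fg-bg+1e-9),-.3,1.3)-M
        return np.mean(np.minimum(abs(r),.5)**2)
    best=None
    for k in range(3):
        s=np.array(x0,float) if best is None else best.x
        st=[.012,.006,.003][k]
        sim=np.vstack([s,s+np.eye(3)*st*[1,1,1]])
        best=minimize(cost,s,method='Nelder-Mead',options=dict(initial_simplex=sim,xatol=2e-5,fatol=1e-7,maxiter=300))
    return best.x*[1,1,10],best.fun
E
cat > m.py <<'E'
from h import *
t,s=load('top0'),load('side0')
def ov(d,parts,x,z,roi,f):
    p=cv2.resize(d['pixels'][roi[2]:roi[3],roi[0]:roi[1],::-1],None,fx=6,fy=6,interpolation=cv2.INTER_CUBIC)
    M=render(d,parts,np.array([x[0],x[1],z]),R.from_euler('z',x[2]).as_matrix(),roi,6)
    M=cv2.resize(M,(p.shape[1],p.shape[0]),interpolation=cv2.INTER_CUBIC)
    c,_=cv2.findContours((M>.5).astype(np.uint8),cv2.RETR_CCOMP,cv2.CHAIN_APPROX_NONE); cv2.drawContours(p,c,-1,(0,0,255),1); return cv2.resize(p,(400,300))
im=[]
for n,d,parts,x0,z,roi in [('strap top',t,STRAP,[.50,-.24,0],0,(300,340,190,246)),('strap side',s,STRAP,[.50,-.235,0],0,(253,306,142,172)),
  ('leaf top',t,LEAF,[.652,.066,0],.073,(205,258,134,162)),('leaf side',s,LEAF,[.652,.07,0],.073,(193,226,174,212))]:
    x,f=fit(d,parts,x0,z,roi); print(n,x.round(4),f.round(4)); im.append(ov(d,parts,x,z,roi,n))
cv2.imwrite('pics/ov.png',np.vstack([np.hstack(im[:2]),np.hstack(im[2:])]))
E
python3 m.py
```

```text
strap top [ 0.5009 -0.2457 -0.0981] 0.0071
strap side [ 0.4995 -0.2422 -0.0953] 0.005
leaf top [0.6508 0.0655 0.0361] 0.0267
leaf side [0.6489 0.0674 0.0503] 0.0125
```

View pics/ov.png

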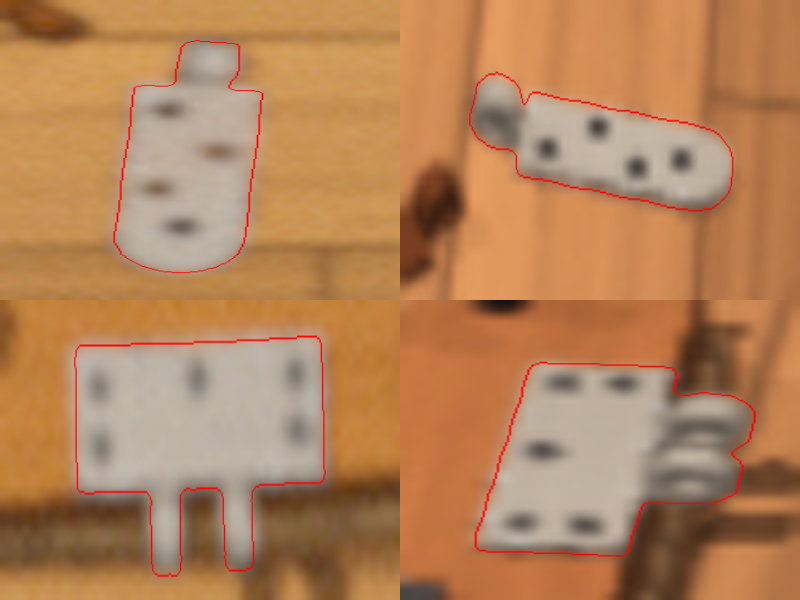

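Both fits overlay well. The cameras differ by 2–3 mm, which is within calibration, so I'll average them. Now the offsets for the approach.

```bash
cat >> h.py <<'E'
def plan(xyz,yaw):
    "yaw = direction of strap x; jaw axis along strap y"
    s=telemetry.get_state();A=R.from_rotvec(s['tool_rot']).as_matrix()
    sh=A.T@(np.array(xyz)-s['position'])/.04
    y=np.array([-np.sin(yaw),np.cos(yaw),0]);zt=A.T@y; a=np.arctan2(-zt[1],zt[2]); a=(a+np.pi/2)%np.pi-np.pi/2
    print('t',round(s['time'],2),'pos',s['position'].round(4),'shift',sh.round(3),'twist',round(np.degrees(a)/5,3),'F',s['ft_force'].round(2),'grip',round(s['grip_width'],4)); 
    return A,s
E
python3 - <<'E'
from h import *
c=np.array([.5002,-.244]);a=-.0967
g=c+np.array([np.cos(a),np.sin(a)])*-.065
print(g)
A,s=plan([*g,.05],a); print(A.round(4)); print(s['joint_positions'].round(3))
E
```

```text
[ 0.43550367 -0.23772429]
t 0.1 pos [ 0.2402 -0.6035  0.2216] shift [ 4.3    7.919 -6.682] twist 5.45 F [-0.29  0.09  0.19] grip 0.9991
[[-7.000e-04  9.291e-01  3.699e-01]
 [ 1.600e-03  3.699e-01 -9.291e-01]
 [-1.000e+00 -1.000e-04 -1.700e-03]]
[ 1.206  0.322 -0.07   1.452  0.023  1.371 -0.057]
```

Run:
```python
from h import *
A=np.array([.24,-.6035]);B=np.array([.4355,-.2377]);
for n in('top0','side0'):
    W=cloud(load(n)).reshape(-1,3);W=W[np.isfinite(W[:,0])]
    for k in np.linspace(0,1,9):
        P=A+(B-A)*k; m=(np.hypot(*(W[:,:2]-P).T)<.11)&(W[:,2]<.5); print(n,k,P.round(3),W[m,2].max().round(3) if m.any() else None)
```

```text
top0 0.0 [ 0.24  -0.604] 0.464
top0 0.125 [ 0.264 -0.558] 0.464
top0 0.25 [ 0.289 -0.512] 0.464
top0 0.375 [ 0.313 -0.466] 0.398
top0 0.5 [ 0.338 -0.421] 0.035
top0 0.625 [ 0.362 -0.375] 0.035
top0 0.75 [ 0.387 -0.329] 0.035
top0 0.875 [ 0.411 -0.283] 0.034
top0 1.0 [ 0.436 -0.238] 0.034
side0 0.0 [ 0.24  -0.604] 0.5
side0 0.125 [ 0.264 -0.558] 0.5
side0 0.25 [ 0.289 -0.512] 0.5
side0 0.375 [ 0.313 -0.466] 0.393
side0 0.5 [ 0.338 -0.421] 0.029
side0 0.625 [ 0.362 -0.375] 0.029
side0 0.75 [ 0.387 -0.329] 0.029
side0 0.875 [ 0.411 -0.283] 0.029
side0 1.0 [ 0.436 -0.238] 0.029
```

The path is clear; the only high readings are the arm itself.

```bash
python3 -m creep '[{"x":0,"y":0.5,"z":-0.4,"twist":0.3,"fingers":1},{"x":0,"y":1.1,"z":-0.95,"twist":0.9,"fingers":1},{"x":0.1,"y":1.75,"z":-1.5,"twist":1.5,"fingers":1},{"x":0.3,"y":2.4,"z":-2.05,"twist":2.1,"fingers":1},{"x":0.6,"y":3.05,"z":-2.6,"twist":2.7,"fingers":1},{"x":1.0,"y":3.7,"z":-3.15,"twist":3.3,"fingers":1},{"x":1.4,"y":4.35,"z":-3.7,"twist":3.9,"fingers":1},{"x":1.8,"y":5.0,"z":-4.25,"twist":4.5,"fingers":1},{"x":2.2,"y":5.65,"z":-4.8,"twist":5.0,"fingers":1},{"x":2.6,"y":6.3,"z":-5.35,"twist":5.3,"fingers":1},{"x":3.0,"y":6.9,"z":-5.85,"twist":5.45,"fingers":1},{"x":3.4,"y":7.4,"z":-6.25,"twist":5.45,"fingers":1},{"x":3.8,"y":7.75,"z":-6.55,"twist":5.45,"fingers":1},{"x":4.1,"y":7.92,"z":-6.68,"twist":5.45,"fingers":1},{"x":4.3,"y":7.92,"z":-6.68,"twist":5.45,"fingers":1},{"x":4.3,"y":7.92,"z":-6.68,"twist":5.45,"fingers":1},{"x":4.3,"y":7.92,"z":-6.68,"twist":5.45,"fingers":1}]' 50
python3 - <<'E'
from h import *
c=np.array([.5002,-.244]);a=-.0967
g=c+np.array([np.cos(a),np.sin(a)])*-.065
A,s=plan([*g,.0025],a); print(A.round(4))
d=grab('side','s1');grab('top','t1')
cv2.imwrite('pics/s1c.png',cv2.resize(d['pixels'][90:200,210:350,::-1],None,fx=5,fy=5,interpolation=cv2.INTER_CUBIC))
E
```

```text
time: 1.52
position: [0.435, -0.2401, 0.0504]
tool_rot: [1.281, 1.161, -1.283]
ft_force: [0.4, -0.3, -0.1]
grip_width: 1.001
t 1.52 pos [ 0.435  -0.2401  0.0504] shift [ 1.197  0.008 -0.062] twist -0.025 F [ 0.44 -0.34 -0.05] grip 1.0008
[[-9.000e-04  9.951e-01 -9.870e-02]
 [-4.000e-04 -9.870e-02 -9.951e-01]
 [-1.000e+00 -9.000e-04  5.000e-04]]
```

View pics/s1c.png

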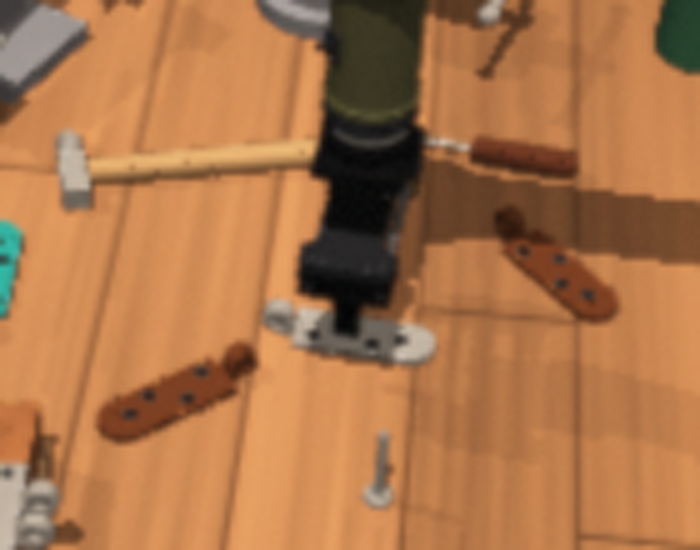

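The gripper (image centre ~(345,320) in the crop) is straddling the strap behind its knuckle (280,318). I'll go down and close.

```bash
python3 -m creep '[{"x":0.4,"y":0,"z":-0.06,"fingers":1},{"x":0.8,"y":0,"z":-0.06,"fingers":1},{"x":1.05,"y":0,"z":-0.06,"fingers":1},{"x":1.18,"y":0,"z":-0.06,"fingers":1},{"x":1.18,"y":0,"z":-0.06,"fingers":1},{"x":1.18,"y":0,"z":-0.06,"fingers":0.6},{"x":1.18,"y":0,"z":-0.06,"fingers":0.5},{"x":1.18,"y":0,"z":-0.06,"fingers":0.4},{"x":1.18,"y":0,"z":-0.06,"fingers":0.3},{"x":1.18,"y":0,"z":-0.06,"fingers":0.2},{"x":1.18,"y":0,"z":-0.06,"fingers":0.2},{"x":1.18,"y":0,"z":-0.06,"fingers":0.2},{"x":1.18,"y":0,"z":-0.06,"fingers":0.2}]' 50
```

```text
$[0]: bad value
```

```bash
python3 -m creep '[{"x":0.4,"y":0,"z":-0.06,"twist":0,"fingers":1},{"x":0.8,"y":0,"z":-0.06,"twist":0,"fingers":1},{"x":1.05,"y":0,"z":-0.06,"twist":0,"fingers":1},{"x":1.18,"y":0,"z":-0.06,"twist":0,"fingers":1},{"x":1.18,"y":0,"z":-0.06,"twist":0,"fingers":1},{"x":1.18,"y":0,"z":-0.06,"twist":0,"fingers":0.6},{"x":1.18,"y":0,"z":-0.06,"twist":0,"fingers":0.5},{"x":1.18,"y":0,"z":-0.06,"twist":0,"fingers":0.4},{"x":1.18,"y":0,"z":-0.06,"twist":0,"fingers":0.3},{"x":1.18,"y":0,"z":-0.06,"twist":0,"fingers":0.2},{"x":1.18,"y":0,"z":-0.06,"twist":0,"fingers":0.2},{"x":1.18,"y":0,"z":-0.06,"twist":0,"fingers":0.2},{"x":1.18,"y":0,"z":-0.06,"twist":0,"fingers":0.2}]' 50
```

```text
time: 2.7
position: [0.4362, -0.2365, 0.0035]
tool_rot: [1.28, 1.161, -1.28]
ft_force: [-0.6, -0.6, -0.1]
grip_width: 0.494
```

Gripped at 0.494 × 87 ≈ 43 mm. I'll lift and check.

```bash
python3 -m creep '[{"x":-0.15,"y":0,"z":0,"twist":0,"fingers":0.2},{"x":-0.5,"y":0,"z":0,"twist":0,"fingers":0.2},{"x":-1.0,"y":0,"z":0,"twist":0,"fingers":0.2},{"x":-1.6,"y":0,"z":0,"twist":0,"fingers":0.2},{"x":-2.2,"y":0,"z":0,"twist":0,"fingers":0.2},{"x":-2.6,"y":0,"z":0,"twist":0,"fingers":0.2},{"x":-2.75,"y":0,"z":0,"twist":0,"fingers":0.2},{"x":-2.75,"y":0,"z":0,"twist":0,"fingers":0.2},{"x":-2.75,"y":0,"z":0,"twist":0,"fingers":0.2}]' 60
python3 - <<'E'
from h import *
j=np.array([.650,.0665]);a=.043;u=np.array([np.cos(a),np.sin(a)])
A,s=plan([*(j-u*(.065+.06)),.113],a)
d=grab('side','s2');grab('top','t2')
cv2.imwrite('pics/s2c.png',cv2.resize(d['pixels'][90:200,210:350,::-1],None,fx=5,fy=5,interpolation=cv2.INTER_CUBIC))
E
```

```text
time: 3.45
position: [0.4355, -0.2358, 0.1126]
tool_rot: [1.28, 1.163, -1.281]
ft_force: [-1.1, -0.2, -4.3]
grip_width: 0.491
t 3.45 pos [ 0.4355 -0.2358  0.1126] shift [-0.01   1.514 -7.605] twist -1.602 F [-1.05 -0.18 -4.27] grip 0.4905
```

View pics/s2c.png

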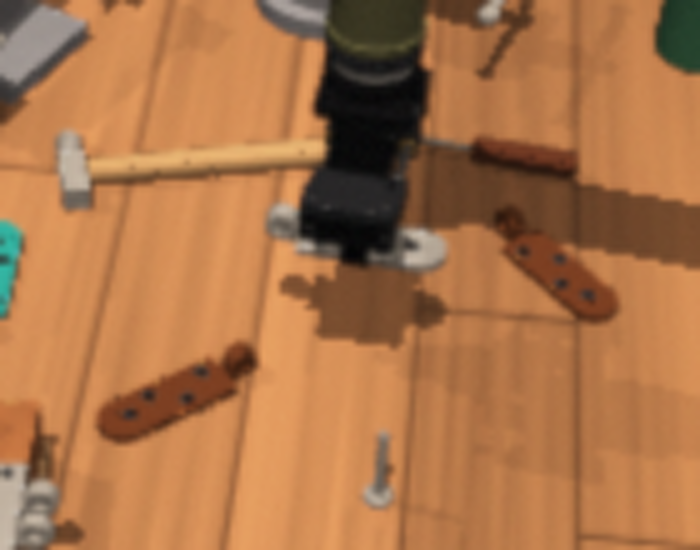

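The strap is held level in the air, with 4.3 N measured. Next I'll carry it to 60 mm in front of the leaf.

```bash
python3 -m creep '[{"x":0,"y":0.05,"z":-0.25,"twist":-0.1,"fingers":0.2},{"x":0,"y":0.15,"z":-0.75,"twist":-0.2,"fingers":0.2},{"x":0,"y":0.27,"z":-1.35,"twist":-0.3,"fingers":0.2},{"x":0,"y":0.4,"z":-2.0,"twist":-0.45,"fingers":0.2},{"x":0,"y":0.53,"z":-2.65,"twist":-0.6,"fingers":0.2},{"x":0,"y":0.66,"z":-3.3,"twist":-0.75,"fingers":0.2},{"x":0,"y":0.79,"z":-3.95,"twist":-0.9,"fingers":0.2},{"x":0,"y":0.92,"z":-4.6,"twist":-1.05,"fingers":0.2},{"x":0,"y":1.05,"z":-5.25,"twist":-1.2,"fingers":0.2},{"x":0,"y":1.18,"z":-5.9,"twist":-1.3,"fingers":0.2},{"x":0,"y":1.3,"z":-6.5,"twist":-1.4,"fingers":0.2},{"x":0,"y":1.4,"z":-7.0,"twist":-1.5,"fingers":0.2},{"x":0,"y":1.47,"z":-7.35,"twist":-1.6,"fingers":0.2},{"x":0,"y":1.51,"z":-7.55,"twist":-1.6,"fingers":0.2},{"x":0,"y":1.51,"z":-7.6,"twist":-1.6,"fingers":0.2},{"x":0,"y":1.51,"z":-7.6,"twist":-1.6,"fingers":0.2},{"x":0,"y":1.51,"z":-7.6,"twist":-1.6,"fingers":0.2}]'
python3 - <<'E'
from h import *
j=np.array([.650,.0665]);a=.043;u=np.array([np.cos(a),np.sin(a)])
A,s=plan([*(j-u*(.065+.06)),.0765],a)
d=grab('side','s3');e=grab('top','t3')
cv2.imwrite('pics/s3c.png',np.hstack([cv2.resize(d['pixels'][150:220,180:280,::-1],(400,280),interpolation=cv2.INTER_CUBIC),cv2.resize(e['pixels'][130:200,190:290,::-1],(400,280),interpolation=cv2.INTER_CUBIC)]))
E
```

```text
time: 4.97
position: [0.5252, 0.0591, 0.1129]
tool_rot: [1.178, 1.228, -1.18]
ft_force: [-0.0, 0.2, -3.1]
grip_width: 0.487
t 4.97 pos [0.5252 0.0591 0.1129] shift [ 0.911  0.    -0.052] twist -0.02 F [-0.02  0.17 -3.08] grip 0.4868
```

View pics/s3c.png

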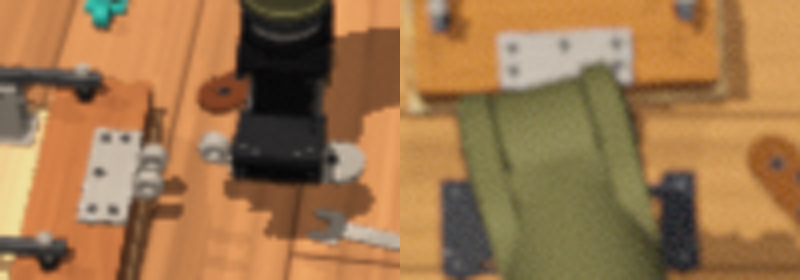

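The top view is blocked by the arm, so I'll use the side view, which sees knuckle at about (215,147) in the left crop and the leaf's knuckles at (150,155/183). I'll lower to the level, then fit the strap and leaf in one image so that calibration errors cancel.

```bash
python3 -m creep '[{"x":0.2,"y":0,"z":0,"twist":0,"fingers":0.2},{"x":0.5,"y":0,"z":-0.02,"twist":0,"fingers":0.2},{"x":0.75,"y":0,"z":-0.05,"twist":0,"fingers":0.2},{"x":0.91,"y":0,"z":-0.05,"twist":0,"fingers":0.2},{"x":0.91,"y":0,"z":-0.05,"twist":0,"fingers":0.2},{"x":0.91,"y":0,"z":-0.05,"twist":0,"fingers":0.2},{"x":0.91,"y":0,"z":-0.05,"twist":0,"fingers":0.2}]'
cat > m2.py <<'E'
from h import *
import sys
f=sys.argv[1];side=[grab('side',f+str(i)) for i in range(2)]
s=telemetry.get_state();A=R.from_rotvec(s['tool_rot']).as_matrix();yaw=np.arctan2(A[1,1],A[0,1])
print('t',s['time'],'pos',s['position'].round(4),'yaw',yaw.round(4),'F',s['ft_force'].round(2))
d=dict(side[0]);d['pixels']=np.mean([x['pixels'] for x in side],0)
x,fv=fit(load('side0'),LEAF,[.650,.0665,.0043],.073,(193,226,174,212));print('leaf',x.round(4),fv)
zu=s['position'][2]-.0035
def fitm(d,parts,x0,z,yaw,roi,dark=240,fy=False):
    c=alpha(d,roi);p=np.array(d['pixels'])[roi[2]:roi[3],roi[0]:roi[1]].sum(-1)
    bad=cv2.dilate(cv2.morphologyEx((p<dark).astype(np.uint8),cv2.MORPH_OPEN,np.ones((3,3))),np.ones((5,5)))>0
    def cost(x,full=False):
        M=cv2.GaussianBlur(render(d,parts,np.array([x[0],x[1],z]),R.from_euler('z',yaw+(x[2]*10 if fy else 0)).as_matrix(),roi),(0,0),.7)
        fg=np.median(c[(M>.9)&~bad]);bg=np.median(c[(M<.05)&~bad])
        r=np.clip((c-bg)/(fg-bg+1e-9),-.3,1.3)-M
        if full:return M,bad
        return np.mean(np.minimum(abs(r[~bad]),.5)**2)
    n=3 if fy else 2
    b=np.array(x0[:n],float)
    for st in(.008,.004,.002):
        o=minimize(cost,b,method='Nelder-Mead',options=dict(initial_simplex=np.vstack([b,b+np.eye(n)*st]),xatol=2e-5,fatol=1e-7));b=o.x
    return b,o.fun,cost(b,True)
roi=tuple(map(int,sys.argv[2:6]))
x0=[*(s['position'][:2]+.065*np.array([np.cos(yaw),np.sin(yaw)])),0]
for fy in(False,True):
    b,fv,(M,bad)=fitm(d,STRAP,x0,zu,yaw,roi,fy=fy); print('strap',b.round(4),fv)
    e=b[:2]-x[:2];a=x[2]; print('eye rel leaf in leaf axes mm',(1e3*np.array([e@[np.cos(a),np.sin(a)],e@[-np.sin(a),np.cos(a)]])).round(2))
    t=b[:2]-s['position'][:2]; print('eye in tool mm',(1e3*np.array([t@[np.cos(yaw),np.sin(yaw)],t@[-np.sin(yaw),np.cos(yaw)]])).round(2))
    if not fy: M0=M
u0,u1,v0,v1=roi;p=cv2.resize(d['pixels'][v0:v1,u0:u1,::-1].astype(np.uint8),None,fx=7,fy=7,interpolation=cv2.INTER_CUBIC)
q=p.copy();c,_=cv2.findContours((cv2.resize(M0,(p.shape[1],p.shape[0]),interpolation=cv2.INTER_CUBIC)>.5).astype(np.uint8),cv2.RETR_CCOMP,cv2.CHAIN_APPROX_NONE);cv2.drawContours(q,c,-1,(0,0,255),1)
q[cv2.resize(bad.astype(np.uint8),(p.shape[1],p.shape[0]),interpolation=0)>0]//=2
o=np.vstack([p,q]);k=min(800/o.shape[1],600/o.shape[0],1);cv2.imwrite('pics/'+f+'.png',cv2.resize(o,None,fx=k,fy=k))
E
python3 m2.py a1 226 280 175 205
```

```text
time: 5.65
position: [0.5257, 0.0627, 0.077]
tool_rot: [1.178, 1.229, -1.177]
ft_force: [0.7, -0.3, -3.2]
grip_width: 0.49
t 5.75 pos [0.526  0.0627 0.0774] yaw 0.0429 F [ 0.73  0.   -3.  ]
leaf [0.6489 0.0673 0.0502] 0.012468655816730222
strap [0.5895 0.0672] 0.005412791964967408
eye rel leaf in leaf axes mm [-59.3    2.86]
eye in tool mm [63.67  1.78]
strap [ 0.5896  0.0667 -0.0009] 0.005289627437092373
eye rel leaf in leaf axes mm [-59.25   2.38]
eye in tool mm [63.73  1.3 ]
```

View pics/a1.png

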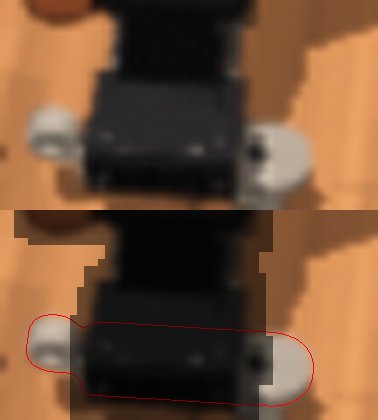

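In the side camera the strap appears 1.5 mm off the jaw centre line, which gives that camera's y bias; corrected, the leaf is at y≈0.0657, agreeing with the top camera (0.0655). I'll check the post's yaw from its long edges in the saved top image.

Run:
```python
from h import *
d=load('top0');p=d['pixels'].astype(float)
def back(u,v,z):
    K=d['K'];ray=np.stack([(u-K[0,2])/K[0,0],-(v-K[1,2])/K[1,1],-np.ones_like(u)],-1)@att(d['attitude']).T
    t=(z-d['xyz'][2])/ray[:,2];return d['xyz']+ray*t[:,None]
c=(p[...,0]-p[...,2])/p.sum(-1)
# back edge of timber: pale ply -> orange; columns between clamps
for name,cols,r0,r1,z in [('back',[u for u in range(212,256)],115,134,.073),('front',[u for u in range(195,222)]+[u for u in range(246,268)],146,160,.073)]:
    U=[];V=[]
    for u in cols:
        col=c[r0:r1,u];g=np.diff(col);k=np.argmax(g if name=='back' else -g)
        if 1<=k<len(g)-1:
            y=abs(g[k-1:k+2]);off=(y[2]-y[0])/2/(2*y[1]-y[0]-y[2]+1e-9);U.append(u);V.append(r0+k+.5+np.clip(off,-1,1))
    U=np.array(U,float);V=np.array(V);W=back(U,V,z)
    m=np.ones(len(U),bool)
    for _ in range(5):
        q=np.polyfit(W[m,1],W[m,0],1);r=W[:,0]-np.polyval(q,W[:,1]);m=abs(r)<2*max(np.std(r[m]),.0008)
    print(name,'yaw',-np.arctan(q[0]),'n',m.sum(),len(m),'res',r[m].std(),'x at y=.0657',np.polyval(q,.0657))
for yw in(.036,.043,.05):
    pass
```

```text
back yaw 0.05275112784605722 n 41 44 res 0.0006601364588237368 x at y=.0657 0.7599501212076805
front yaw 0.05776875184912754 n 45 49 res 0.0019529339289466297 x at y=.0657 0.6589451727502672<stdin>:6: RuntimeWarning: invalid value encountered in divide
```

The back edge gives yaw 0.053 and x consistent with 0.649, and the side camera gives 0.050, so I'll use yaw 0.050 and eye at (0.649, 0.0655). I'll advance halfway and look again.

```bash
python3 -c "
from h import *
j=np.array([.649,.0655]);a=.05;u=np.array([np.cos(a),np.sin(a)])
plan([*(j-u*(.0637+.03)),.0765],a)"
```

```text
t 5.75 pos [0.526  0.0627 0.0774] shift [0.024 0.732 0.078] twist -0.081 F [ 0.73  0.   -3.  ] grip 0.4827
```

```bash
python3 -m creep '[{"x":0.01,"y":0.1,"z":0.04,"twist":-0.08,"fingers":0.2},{"x":0.015,"y":0.3,"z":0.07,"twist":-0.08,"fingers":0.2},{"x":0.015,"y":0.5,"z":0.07,"twist":-0.08,"fingers":0.2},{"x":0.015,"y":0.65,"z":0.07,"twist":-0.08,"fingers":0.2},{"x":0.015,"y":0.73,"z":0.07,"twist":-0.08,"fingers":0.2},{"x":0.015,"y":0.73,"z":0.07,"twist":-0.08,"fingers":0.2},{"x":0.015,"y":0.73,"z":0.07,"twist":-0.08,"fingers":0.2}]'; python3 m2.py a2 217 274 175 205; python3 -c "
from h import *
d=load('a20');cv2.imwrite('pics/a2b.png',cv2.resize(d['pixels'][165:215,185:275,::-1],None,fx=8,fy=8,interpolation=cv2.INTER_CUBIC))"
```

```text
time: 6.33
position: [0.5548, 0.0612, 0.0761]
tool_rot: [1.172, 1.233, -1.173]
ft_force: [0.1, -0.0, -4.2]
grip_width: 0.488
t 6.4333 pos [0.5544 0.0612 0.0761] yaw 0.0501 F [-0.97 -0.38 -3.58]
leaf [0.6489 0.0673 0.0502] 0.012468655816730222
strap [0.6189 0.0665] 0.02799371597732181
eye rel leaf in leaf axes mm [-30.     0.72]
eye in tool mm [64.68  2.14]
strap [ 6.189e-01  6.620e-02 -5.000e-04] 0.027974948354337406
eye rel leaf in leaf axes mm [-30.     0.42]
eye in tool mm [64.67  1.83]
```

View pics/a2.png

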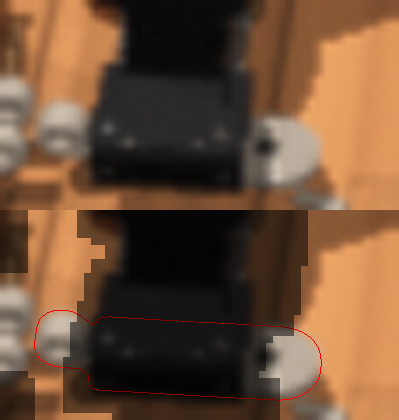

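View pics/a2b.png

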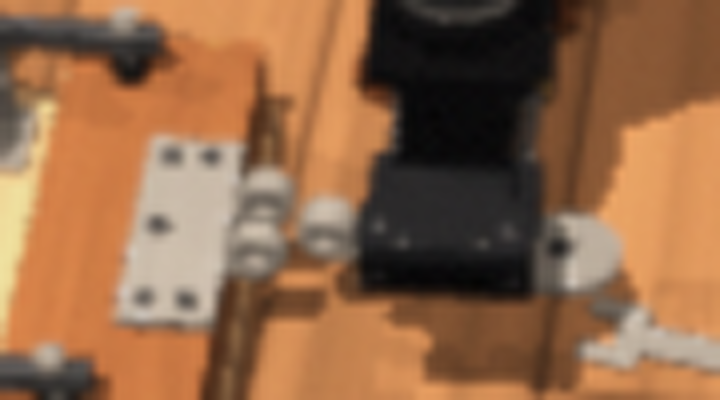

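The knuckle at (326,228) points at the gap between the leaf's knuckles (265,192)/(257,247): the offset is about +0.5 mm in y, with 30 mm to go in x. I'll correct by 0.5 mm and go in slowly.

```bash
python3 -m creep '[{"x":-0.01,"y":0.05,"z":0.012,"twist":0,"fingers":0.2},{"x":-0.01,"y":0.12,"z":0.012,"twist":0,"fingers":0.2},{"x":-0.01,"y":0.19,"z":0.012,"twist":0,"fingers":0.2},{"x":-0.01,"y":0.26,"z":0.012,"twist":0,"fingers":0.2},{"x":-0.01,"y":0.32,"z":0.012,"twist":0,"fingers":0.2},{"x":-0.01,"y":0.38,"z":0.012,"twist":0,"fingers":0.2},{"x":-0.01,"y":0.38,"z":0.012,"twist":0,"fingers":0.2},{"x":-0.01,"y":0.38,"z":0.012,"twist":0,"fingers":0.2}]'; python3 -c "
from h import *
j=np.array([.649,.0653]);a=.05;u=np.array([np.cos(a),np.sin(a)])
plan([*(j-u*(.0642)),.0765],a)
d=grab('side','s5');cv2.imwrite('pics/s5.png',cv2.resize(d['pixels'][170:210,195:255,::-1],None,fx=12,fy=12,interpolation=cv2.INTER_CUBIC))"
```

```text
time: 7.1
position: [0.5701, 0.0614, 0.0766]
tool_rot: [1.172, 1.233, -1.173]
ft_force: [-0.7, -0.1, -3.1]
grip_width: 0.489
t 7.1 pos [0.5701 0.0614 0.0766] shift [0.003 0.371 0.   ] twist -0.002 F [-0.7  -0.14 -3.06] grip 0.4887
```

View pics/s5.png

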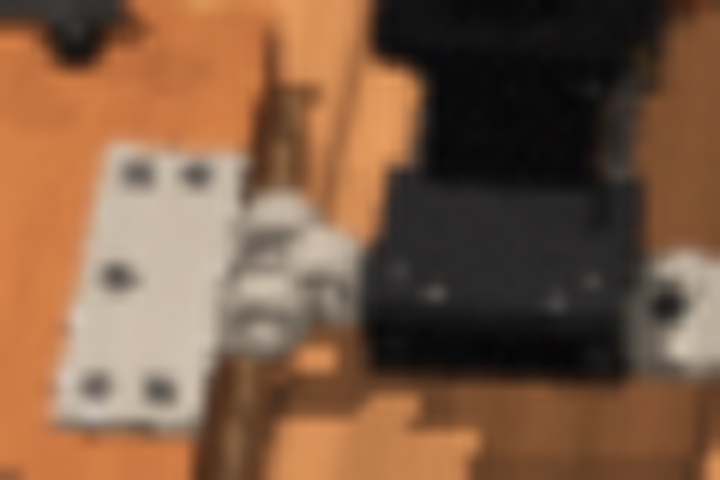

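The knuckle is entering the gap with no side force. I'll go on slowly.

```bash
python3 -m creep '[{"x":0,"y":0.04,"z":0,"twist":0,"fingers":0.2},{"x":0,"y":0.09,"z":0,"twist":0,"fingers":0.2},{"x":0,"y":0.14,"z":0,"twist":0,"fingers":0.2},{"x":0,"y":0.19,"z":0,"twist":0,"fingers":0.2},{"x":0,"y":0.23,"z":0,"twist":0,"fingers":0.2},{"x":0,"y":0.25,"z":0,"twist":0,"fingers":0.2},{"x":0,"y":0.25,"z":0,"twist":0,"fingers":0.2}]'; python3 -m creep '[{"x":0,"y":0.03,"z":0,"twist":0,"fingers":0.2},{"x":0,"y":0.06,"z":0,"twist":0,"fingers":0.2},{"x":0,"y":0.09,"z":0,"twist":0,"fingers":0.2},{"x":0,"y":0.11,"z":0,"twist":0,"fingers":0.2},{"x":0,"y":0.11,"z":0,"twist":0,"fingers":0.2},{"x":0,"y":0.11,"z":0,"twist":0,"fingers":0.2}]'; python3 -c "
from h import *
j=np.array([.649,.0653]);a=.05;u=np.array([np.cos(a),np.sin(a)])
plan([*(j-u*(.0642)),.0765],a)
d=grab('side','s6');cv2.imwrite('pics/s6.png',cv2.resize(d['pixels'][170:210,195:255,::-1],None,fx=12,fy=12,interpolation=cv2.INTER_CUBIC))"
```

```text
time: 7.73
position: [0.5802, 0.0619, 0.0767]
tool_rot: [1.172, 1.232, -1.172]
ft_force: [0.6, 0.1, -3.0]
grip_width: 0.489
time: 8.23
position: [0.5844, 0.0621, 0.0767]
tool_rot: [1.172, 1.232, -1.173]
ft_force: [0.1, 0.2, -2.4]
grip_width: 0.493
t 8.23 pos [0.5844 0.0621 0.0767] shift [ 0.005  0.012 -0.   ] twist -0.002 F [ 0.14  0.23 -2.43] grip 0.4933
```

View pics/s6.png

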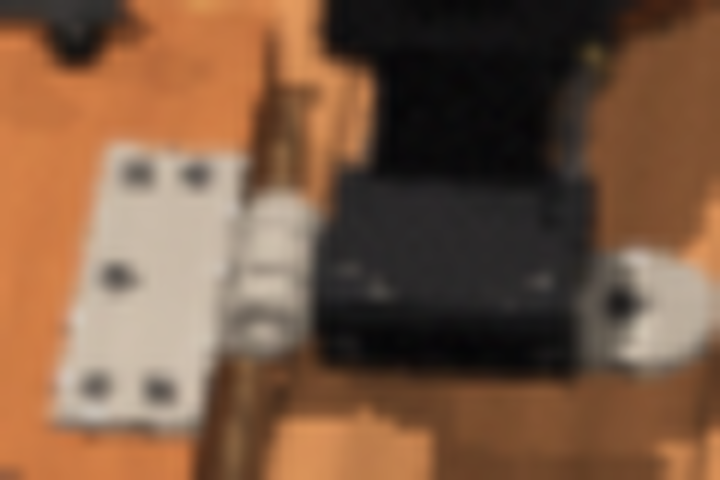

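The three barrels now form one continuous cylinder (x≈235–318, y≈195–355 in the crop), with forces unchanged. I'll do a combined strap and leaf fit as a numeric check before handing in.

```bash
cat > m3.py <<'E'
from h import *
import sys
d=[grab('side','f%d'%i) for i in range(3)]
s=telemetry.get_state();A=R.from_rotvec(s['tool_rot']).as_matrix();yaw=np.arctan2(A[1,1],A[0,1]);print(s['time'],s['position'].round(4),yaw.round(4),s['ft_force'].round(2), 'tool x',A[:,0].round(4))
D=dict(d[0]);D['pixels']=np.mean([x['pixels'] for x in d],0)
roi=(193,262,174,212);l=np.array([.6489,.0673]);la=.0502
c=alpha(D,roi);p=D['pixels'][174:212,193:262].sum(-1)
bad=cv2.dilate(cv2.morphologyEx((p<240).astype(np.uint8),cv2.MORPH_OPEN,np.ones((4,4))),np.ones((5,5)))>0
u=np.array([np.cos(la),np.sin(la)]);v=np.array([-u[1],u[0]])
LW=[q@R.from_euler('z',la).as_matrix().T+[*l,.073] for q in LEAF]
def M_(x):
    SW=[q@R.from_euler('zy',[yaw,0]).as_matrix().T+[*(l+u*x[0]+v*x[1]),.073+x[2]] for q in STRAP]
    return cv2.GaussianBlur(render(D,LW+SW,np.zeros(3),np.eye(3),roi),(0,0),.7)
def cost(x):
    M=M_(x);fg=np.median(c[(M>.9)&~bad]);bg=np.median(c[(M<.05)&~bad])
    r=np.clip((c-bg)/(fg-bg),-.3,1.3)-M; return np.mean(np.minimum(abs(r[~bad]),.5)**2)
for fz in(0,1):
    b=np.zeros(3)
    for st in(.006,.003,.002):
        n=2+fz;o=minimize(lambda y:cost(np.r_[y,0,0][:3] if not fz else y),b[:n],method='Nelder-Mead',options=dict(initial_simplex=np.vstack([b[:n],b[:n]+np.eye(n)*st]),xatol=2e-5,fatol=1e-7));b=np.r_[o.x,0][:3]
    print('offset mm x,y,z in leaf axes',(1e3*b).round(2),o.fun)
# depth: heights of the three barrels and strap tail vs leaf plate
W=cloud(D|{'z_map':np.median([x['z_map'] for x in d],0)})
J=np.c_[(W.reshape(-1,3)[:,:2]-l)@np.c_[u,v],W.reshape(-1,3)[:,2]];
def med(x0,x1,y0,y1):
    m=(J[:,0]>x0)&(J[:,0]<x1)&(J[:,1]>y0)&(J[:,1]<y1);return np.nanmedian(J[m,2]).round(4),m.sum()
print('plate',med(.02,.058,-.05,.05),'barrels',[med(-.006,.006,a,b) for a,b in((-.021,-.011),(-.007,.007),(.011,.021))],'tail',med(-.132,-.112,-.015,.015))
E
python3 m3.py
```

```text
8.4333 [0.5843 0.062  0.0767] 0.0498 [ 0.27  0.39 -2.59] tool x [-0.e+00 -1.e-04 -1.e+00]
offset mm x,y,z in leaf axes [-1.23 -1.14  0.  ] 0.01791538800704976
offset mm x,y,z in leaf axes [-1.38  1.47  3.13] 0.017911003819457476
plate (np.float64(0.0798), np.int64(206)) barrels [(np.float64(0.0489), np.int64(14)), (np.float64(0.0945), np.int64(18)), (np.float64(0.0818), np.int64(18))] tail (np.float64(0.5042), np.int64(148))
```

```bash
python3 -m creep '[{"x":0,"y":0.01,"z":-0.005,"twist":0,"fingers":0.2},{"x":0,"y":0.018,"z":-0.01,"twist":0,"fingers":0.2},{"x":0,"y":0.018,"z":-0.01,"twist":0,"fingers":0.2},{"x":0,"y":0.018,"z":-0.01,"twist":0,"fingers":0.2},{"x":0,"y":0.018,"z":-0.01,"twist":0,"fingers":0.2},{"x":0,"y":0.018,"z":-0.01,"twist":0,"fingers":0.2}]'; sed -i 's/^J=.*/&\nJ[J[:,2]>.115]=np.nan/' m3.py; python3 m3.py
python3 - <<'E'
from h import *
t=[load('f%d'%i) for i in range(3)];d=t[0];d['z_map']=np.median([x['z_map'] for x in t],0)
W=cloud(d)
p=d['pixels'].astype(float);c=(p[...,0]-p[...,2])/p.sum(-1)
m=(c<.12)&(p.sum(-1)>380)&(W[...,2]>.05)&(W[...,2]<.115)
v,u=np.nonzero(m);k=(u>240)&(u<265)&(v>180)&(v<205);print('tail',np.median(W[v[k],u[k]],0).round(4),k.sum(),W[v[k],u[k],2].round(3)[:30])
k=(u>200)&(u<213)&(v>183)&(v<205);print('leaf plate',np.median(W[v[k],u[k]],0).round(4),k.sum())
a=load('side0');p=a['pixels'][170:210,195:255,::-1]
b=t[1]['pixels'][170:210,195:255,::-1]
cv2.imwrite('pics/ff.png',cv2.resize(b,None,fx=12,fy=12,interpolation=cv2.INTER_CUBIC))
cv2.imwrite('pics/ffull.png',t[1]['pixels'][:,:,::-1])
E
```

```text
time: 8.93
position: [0.5851, 0.0625, 0.0767]
tool_rot: [1.172, 1.232, -1.172]
ft_force: [0.7, 0.9, -2.8]
grip_width: 0.495
9.0833 [0.5851 0.0625 0.0767] 0.0499 [ 0.03  0.09 -3.41] tool x [-0.e+00 -1.e-04 -1.e+00]
offset mm x,y,z in leaf axes [ 0.35 -0.6   0.  ] 0.01815957556116372
offset mm x,y,z in leaf axes [0.27 1.08 1.94] 0.018156013939333675
plate (np.float64(0.08), np.int64(210)) barrels [(np.float64(0.0013), np.int64(11)), (np.float64(0.0964), np.int64(18)), (np.float64(0.0813), np.int64(18))] tail (np.float64(0.0024), np.int64(65))
tail [0.5293 0.0617 0.0793] 51 [0.079 0.081 0.08  0.08  0.08  0.081 0.076 0.078 0.08  0.079 0.078 0.078
 0.08  0.077 0.079 0.079 0.079 0.078 0.081 0.079 0.079 0.079 0.082 0.082
 0.079 0.082 0.082 0.081 0.078 0.081]
leaf plate [0.6873 0.0776 0.08  ] 216
```

View pics/ff.png

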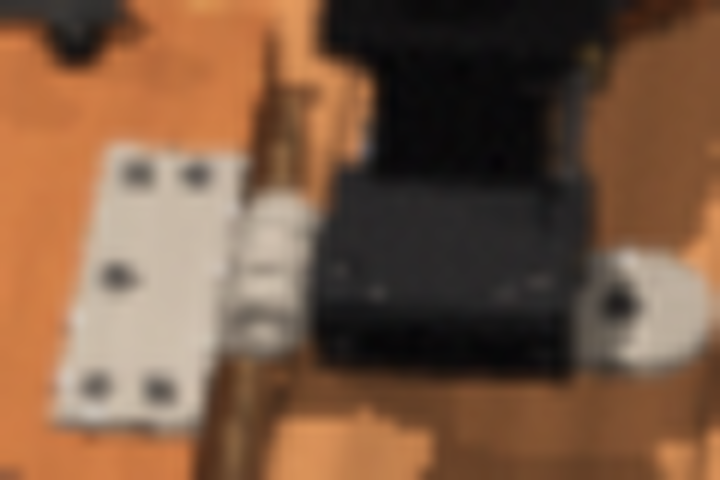

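View pics/ffull.png

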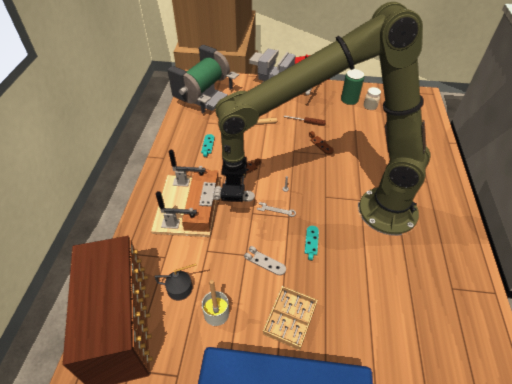

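The tail's top surface (79.3 mm) and the leaf plate (80.0 mm) agree, so the strap is level. The fitted offsets are x +0.3 mm and y −0.6 mm, with no contact force, so I'm handing in.

```bash
python3 -c "
from h import *
s=telemetry.get_state();print(s['qd'].round(4),s['position'].round(4),s['ft_force'].round(2),s['grip_width']);print(workorder.close_job())"
```

```text
[-0.     -0.0008  0.0007 -0.0005  0.0013  0.0014 -0.0014] [0.5851 0.0625 0.0767] [ 0.03  0.09 -3.41] 0.49185018059537317
the job is handed in; nothing more can be done
None
```

I picked up the single-knuckle strap (the right-hand one) and brought it in level from the front until its knuckle sat between the leaf's two knuckles. I handed the job in at about 9.1 s, with the strap still gripped at 60 N and the arm still.

**Last checks:**
- **Alignment:** the fitted offset from the leaf's bore was about +0.3 mm in x and −0.6 mm in y, if both undersides are level. The three barrels looked like one continuous cylinder.
- **Level:** the strap's tail read 79.3 mm high against 80.0 mm for the leaf plate, so it is level within about 1 mm.
- **Force:** the readings at the wrist showed only the strap's weight, with no sign of contact while going in.
- **Other items:** the last side view showed the items it could see where they had been. I did not measure their positions again.

**Where the checks disagreed:**
- **Height:** when I let the height vary too, the fit gave y +1.1 mm and z +1.9 mm, scoring no better or worse. The side camera can't separate y from z, so I relied on the tool height and the depth readings.
- **Barrel depth readings:** these were too sparse to use.
- **Leaf angle:** the top camera's first fit gave 0.036 rad, against 0.050–0.053 from the side view and the post's back edge; I used 0.050.
- **Camera y bias:** the side camera read about 1.5–2 mm off in y, which I corrected for.
- **Top view:** the arm blocked it at the leaf, so the final check rests on the side camera alone.

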